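Open the counterweighted block press and register a lino block in it

ROBOT

A 6-joint arm with a two-finger parallel gripper is mounted at the origin on the work surface; the furniture and walls round the work are solid. World frame = base frame: x ahead of the robot, y to its left, z up, the work surface at z = 0. Lengths are in m, angles in rad, forces in N, time in s.
With the tool pointing down it reaches from about 0.4 to 0.825 m from the base axis. Payload 7 kg.
Tool frame: the origin (TCP) lies between the finger pads; the fingertips stand 11 mm ahead of it and the grasp point (between the pads) lies 8 mm behind it (arm.tips_ahead is the distance from the TCP to the fingertips, in m); z points along the fingers, x is the direction in which the jaws open and shut, and the axes are right-handed (so a half turn about z gives the same grasp; the last joint's range is limited). The gripper opens to 88 mm and grips with 3 to 60 N. Pads are 19 mm wide; open, the fingers measure 130 mm over their backs; the gripper's body (78 mm by 193 mm) begins 47 mm behind the grasp point.
Start: joints at [1.566, 0.359, 0.012, 0, -1.224, -0.288], TCP at [0.195, 0.646, 0.238] pointing down, gripper open.
Joint ranges: [-3.07, 3.07], [-1.43, 2.12], [-1.02, 1.25], [-3.03, 1.67], [-3.05, -0], [-3.03, 3.03]. Speed limits (rad/s): [2.39, 2.39, 3.01, 3.14, 3.14, 3.14].

INTERFACE

Orientations are given as [roll, pitch, yaw] about the fixed x, y, z axes, in that order (R = Rz(yaw) Ry(pitch) Rx(roll)).
In Python, from station import arm, optics, finder gives the robot as it stands. The module is installed in compiled form; this text tells all that it offers.
- The arm moves only by the tool apply_moves, never from a script. Its argument "increments" is one flat list of numbers, 6 for each row, row after row: the shift along the world's x, y, z in m, then the turn, a rotation vector about the world's x, y, z in rad. In form: [tx, ty, tz, rx, ry, rz, tx, ty, tz, rx, ry, rz, ...]. A call has 1 to 20 rows; each row shifts and turns the pose as measured when the row begins; what a row does not reach is not made up. A row lasts 1/12 s, in which the tool goes at most 41.7 mm and 7.16 degrees, less where a joint would pass 70% of its speed; a pose out of reach is approached as far as the arm can. A call with a gripper value outside its range is refused whole. "hand" is the closure, from 0 (fully open) to 1 (shut), set as the call begins (left out, the last holds). The fingers move at their own pace and stop on an object; "force" is the grip in N (left out, the last holds). Time passes only in rows, so rows that do not move let the fingers close. It gives the time, the measured TCP pose, the force and the opening at its end, in the units of the state.
- arm.get_state(): the state, without advancing time (a new reading comes with each control period).
- optics.grab_frame(name): name is "scene" or "top" or "wrist"; returns the picture (400x640x3 uint8, red, green, blue); there is no depth.
- optics.camera_model(name): a dict with "fx", "fy", "cx", "cy" (pixels), "world_to_cam" (4x4, takes a point from world to camera coordinates); the wrist camera has in their place "T_tool_cam" (4x4, takes a point from camera to tool coordinates, whose origin is the TCP and whose axes are the tool frame's). Camera axes: x right, y up, looking along -z (the intrinsics and any distortion apply to the point x, -y, -z); pixel columns grow to the right and rows downward; lengths in m; the calibration is good to about 2 mm. The wrist camera is an equidistant fisheye: a pixel r from the principal point sees the ray r / f radians off the axis. A picture is of the moment at which its call begins: read the wrist's pose just before it. camera_model takes no time and is no camera call.
- arm.job_done(): hands the job in, once; it reports no verdict.
Trained networks look in the newest picture that a camera, given by its name, has taken for a name from the list of things; names that differ only in an ending like _2 or _b are one class to them, and where a whole thing is asked for, a point or a joint stands for the part that bears it (a point fixed in the world has none). Each returns a list of dicts, best first, with "conf" (0 to 1); they miss things now and then, are a little off and sometimes report something else, mostly with a low value. They report only what shows in the picture. A call takes as long as a camera call. They do not tell look-alikes from the thing itself.
- finder.find_in(camera, name): "box" ([left, top, right, bottom] in pixels, round what is visible of it).
- finder.landmark_of(camera, name): "point" ([column, row] in pixels: a listed point, or the origin of a listed thing).
The state is a dict: "t": time; "q": joint angles; "qd": joint speeds; "joint_efforts": joint torques, N m; "eef_pos": TCP position; "ee_rot": TCP orientation; "force": force on the tool from outside, world axes, zero at the start; "moment": the same for the moment, N m; "width": finger opening in m.
Only numpy, scipy, OpenCV 4.12 (cv2) and the standard library are available. Lean on these libraries where they do the work, as an engineer would, in place of code of your own. Each camera call takes 0.05 s, during which the arm holds its last target. There are 200 camera calls.

TASK

Get the block press ready for inking: swing its platen up by the front bar past the balance point and ease it back, without letting it slam, until it rests open by itself on its counterweight. Then lay the smaller of the two lino blocks face up on the bed, long side running front to back, and register it: press its long edge firmly home against the fence of the side gauge, then slide it along that fence and press it firmly home against the fence of the end stop, feeling for contact, with a push of about 10 N each time and never over 18 N. Leave it lying snug against both and everything else where it is.

Things in the scene. Friction and masses are not known exactly. Their poses are not given: they have to be found in the camera images.
- press: Block press, fixed: wooden base 185 x 210 mm, hinged steel platen over it. Origin on the table straight below the middle of the hinge pin; x points from the front bar to the hinge (away from the robot), y left along the pin, z up. Base x = -140 to 45, y = -105 to 105 mm. Steel cheeks at y = +-93 mm by the hinge rise to z = 74 mm. Turned up to 10 degrees.
- press_bed (a point): Middle of the flat aluminium bed's top face, 28 mm above the table; axes as the press's. The bed measures 133 mm along the press's x and 186 mm along y; its middle is 73.5 mm in front of the hinge pin. It can be reached only with the platen open.
- press_hinge (a point): Middle of the hinge pin, 60 mm above the table. The pin lies level along the press's y axis. On two arms 78 mm above the pin (with the platen shut) sits the counterweight, a steel roller 35 mm thick; it swings down behind the press as the platen opens. Mind the wall shelf behind: its front edge is at world x = 0.74 m, its underside 0.61 m up.
- platen (a joint): Platen angle, rad: 0 shut over the bed, 1.66 fully open, leaning back on rubber pads. Steel plate 108 x 150 mm, 22 to 130 mm in front of the pin. Shut, the bar takes 2 to 4 N to lift. Balance point at 0.6 to 1.0 rad (counterweight varies): short of it the platen falls shut; past it, let go, it falls open and slams at 5 rad/s. Faster than 2.5 rad/s is a slam.
- bar_grip (a point): Middle of the platen's front bar: round wooden grip 14 mm thick, 104 mm long, parallel to the pin and 172 mm from it, at pin height when shut, 171 mm above the pin and 15 mm behind it when open. It stands 42 mm clear of the platen's edge on a thin rod at each end, and can turn between the fingers of a gripper that keeps pointing down.
- block_center (a point): Centre (half-way up, 10 mm above its underside) of the smaller lino block: wooden block with a carved lino top, 60 mm along its own x, 75 mm along its own y, 20 mm high, 0.1 kg, loose. It starts lying face up on the table, to the left or the right of the press.
- side_gauge: Side gauge, left on the bed: steel bracket 90 mm along the press's x, 12 mm wide, 11 mm high; origin mid inner face at bed level, axes as the press's. Two thumbscrews hold the side_fence, a plate (90 x 4 mm, 10 mm high) in front, its face set 3 to 19 mm out to -y: not measured, find it by feel. Registered, the block's centre is 30 mm from the fence face. It does not give.
- end_gauge: End stop, on the bed by the hinge: steel bracket 52 mm along the press's y, 12 mm wide, 11 mm high; origin mid inner face at bed level, axes as the press's. Two thumbscrews hold the end_fence, a plate (52 x 4 mm, 10 mm high) in front, its face set 3 to 19 mm out to -x: not measured, find it by feel. Registered, the block's centre is 37.5 mm from the fence face. It does not give.
- large_block: The larger lino block, 95 x 65 x 20 mm, lying on the table on the other side of the press. Not used; loose. Origin at the middle of its underside.
- paste_pot: Small round pot, 58 mm across and 50 mm high, loose bystander. Origin at the middle of its underside.
- baren: Wooden rubbing disc with a knob, 108 mm across and 48 mm high, loose bystander. Origin at the middle of its underside.
- brayer: Ink roller with a handle, 188 x 86 x 33 mm, loose bystander. Origin at the middle of its underside.
- gouge: Lino gouge with a pear-shaped wooden handle, 96 x 30 x 27 mm, loose bystander. Origin at the middle of its underside.
Mind the look-alikes: they are no part of the job. Leave any purple or yellow look-alike of the part that bears block_center alone.

How it is judged:
By the outcome, as a careful person would: the job done as asked, in the order asked, and still so for the second after the job is handed in, with the robot touching nothing.
It also fails if it takes over 72 s, if anything falls off the work surface, if the arm or the gripper's body presses on something with over 40 N, if the wrist force passes 120 N, or if a joint passes its speed limit or range.

## Working session

There is one attempt and no reset: what is moved stays moved. The work goes in short steps, Python scripts to look and compute and a tool call to move; the robot and the scene stay as the last step left them, time stands still between calls to the robot, and variables do not carry over. Pictures are saved under pics/ and viewed, about 8 in all and at most 12, crops included, and the job is handed in when it is done.

Besides the shell and the picture viewer there is one more tool, called after "Call:" as name(argument=value, ...) on one line, values as JSON. apply_moves: Moves the arm, as the interface text tells. Its arguments: {"type":"object","properties":{"increments":{"type":"array"},"hand":{"type":"number"},"force":{"type":"number"}},"required":["increments"]}

```bash
mkdir -p pics; cat > h.py <<'E'
import numpy as np, cv2
from station import arm, optics, finder
def grab(c,name=None):
    im=optics.grab_frame(c)
    if name: cv2.imwrite('pics/'+name,im[:,:,::-1])
    return im
def ray(c,px):
    m=optics.camera_model(c); T=np.linalg.inv(np.array(m['world_to_cam']))
    d=np.array([(px[0]-m['cx'])/m['fx'],-(px[1]-m['cy'])/m['fy'],-1.])
    return T[:3,3],T[:3,:3]@d
def onz(c,px,z):
    o,d=ray(c,px); return o+d*(z-o[2])/d[2]
def proj(c,p):
    m=optics.camera_model(c); q=(np.array(m['world_to_cam'])@np.r_[p,1])[:3]
    return np.array([m['cx']+m['fx']*q[0]/-q[2], m['cy']-m['fy']*q[1]/-q[2]])
def tri(a,b):
    (o1,d1),(o2,d2)=a,b
    A=np.c_[d1,-d2]; s=np.linalg.lstsq(A,o2-o1,rcond=None)[0]
    p,q=o1+s[0]*d1,o2+s[1]*d2
    return (p+q)/2,np.linalg.norm(p-q)
E
python3 - <<'E'
from h import *
np.set_printoptions(precision=4,suppress=True)
s=arm.get_state(); print(s)
a=grab('scene','scene0.png');b=grab('top','top0.png')
for c in('scene','top'):
    m=optics.camera_model(c); print(c,{k:v for k,v in m.items() if k!='world_to_cam'}, np.linalg.inv(np.array(m['world_to_cam']))[:3])
for n in ['press','press_bed','press_hinge','bar_grip','block_center','side_gauge','end_gauge','large_block']:
    for c in('top','scene'):
        print(n,c,[(np.round(d['point']),round(d['conf'],2)) for d in finder.landmark_of(c,n)[:3]])
E
```

```text
{'t': 0.0, 'q': array([ 1.5661,  0.3594,  0.0111, -0.0004, -1.2241, -0.2881]), 'qd': array([ 0.0014, -0.001 ,  0.0003,  0.0018, -0.0006, -0.0023]), 'joint_efforts': array([  0.0012, -58.2713,  29.3045,   6.9966,   0.007 ,  -0.0001]), 'eef_pos': array([0.1947, 0.6458, 0.2366]), 'ee_rot': array([-3.1415, -0.0016, -1.8637]), 'force': array([ 0.3805,  0.7067, -1.0328]), 'moment': array([ 0.0137,  0.0304, -0.0573]), 'width': 0.08774260011716294}
scene {'fx': 408.16213229866355, 'fy': 408.16213229866355, 'cx': 321.4431442677393, 'cy': 201.62793213880786} [[ 0.7371  0.3338 -0.5876 -0.2687]
 [-0.6755  0.3904 -0.6255 -0.7102]
 [ 0.0206  0.858   0.5133  0.7102]]
top {'fx': 384.43346213077535, 'fy': 384.43346213077535, 'cx': 323.0673614586317, 'cy': 197.33198810319766} [[-0.0149  0.9809 -0.1937  0.2671]
 [-0.9999 -0.0144  0.0037  0.0657]
 [ 0.0008  0.1937  0.9811  1.1405]]
press top [(array([334., 162.]), 0.62)]
press scene [(array([366., 211.]), 0.83)]
press_bed top [(array([335., 180.]), 0.95), (array([467., 246.]), 0.2)]
press_bed scene [(array([346., 212.]), 0.81)]
press_hinge top [(array([334., 156.]), 0.59), (array([179., 173.]), 0.55)]
press_hinge scene [(array([365., 194.]), 0.65)]
bar_grip top []
bar_grip scene [(array([323., 212.]), 0.77)]
block_center top [(array([251., 230.]), 0.95), (array([244., 185.]), 0.84), (array([286., 265.]), 0.81)]
block_center scene [(array([260., 226.]), 0.88), (array([266., 198.]), 0.82), (array([266., 168.]), 0.61)]
side_gauge top []
side_gauge scene []
end_gauge top []
end_gauge scene [(array([364., 210.]), 0.27)]
large_block top [(array([439., 195.]), 0.56), (array([333., 180.]), 0.16)]
large_block scene [(array([420., 272.]), 0.8)]
```

```bash
python3 - <<'E'
import cv2
a=cv2.imread('pics/top0.png')[90:310,150:510];cv2.imwrite('pics/top0c.png',cv2.resize(a,None,fx=2.2,fy=2.2,interpolation=2))
E
```

```text
(no output)
```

View pics/top0c.png

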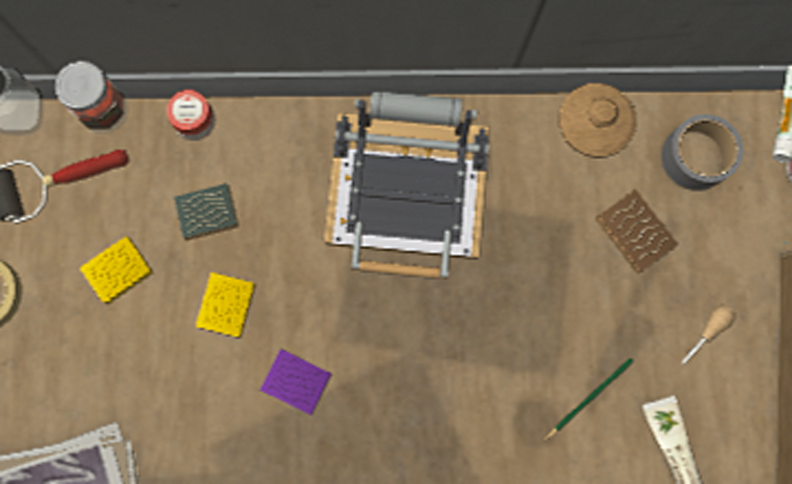

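View pics/scene0.png

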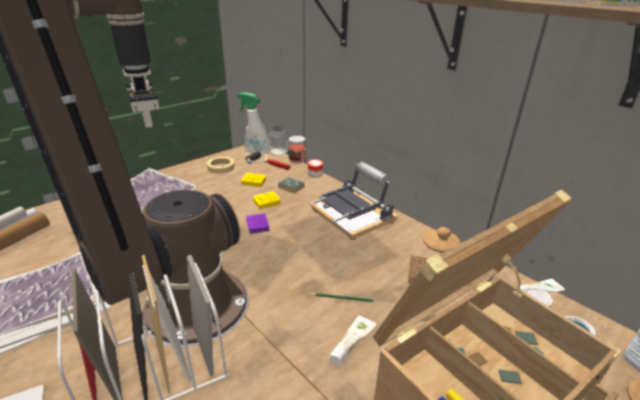

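Dark green block at top (243,186) is the small lino block. The yellow ones at (202,213) and (252,229) and the purple one at (284,263) are look-alikes, and the brown one at (439,195) is the large block.

```bash
python3 - <<'E'
from h import *
np.set_printoptions(precision=4,suppress=True)
f=lambda x,y:(150+(x+.5)/2.2-.5,90+(y+.5)/2.2-.5)
L=onz('top',f(357,264),.06);R=onz('top',f(448,272),.06);print('bar',L,R,(L+R)/2,np.linalg.norm(L-R))
a=onz('top',f(348,140),.06);b=onz('top',f(482,148),.06);print('pin',a,b,(a+b)/2)
for n,p,z in[('block',f(205,211),.02),('large',f(637,231),.02),('y1',f(225,304),.02),('pot',f(190,105),.05),('jar',f(90,80),.08)]: print(n,onz('top',p,z))
print('basefrontL',onz('top',f(327,243),.02),'frontR',onz('top',f(476,257),.02))
print('hinge tri',tri(ray('top',(334,156)),ray('scene',(365,194))))
print('bartri',tri(ray('top',f(402,268)),ray('scene',(323,212))))
im=cv2.imread('pics/top0.png')
c=cv2.resize(im[160:215,220:270],None,fx=8,fy=8,interpolation=2)
cv2.imwrite('pics/blk.png',c)
sub=im[165:210,222:265].astype(int)
bgr=sub; m=((bgr[:,:,1]>=bgr[:,:,2]+3)).astype(np.uint8)
cs,_=cv2.findContours(m,0,2); k=max(cs,key=cv2.contourArea)
pts=np.array([onz('top',(p[0][0]+222,p[0][1]+165),.02)[:2] for p in k],np.float32)
print(cv2.minAreaRect(pts*1000))
E
```

```text
bar [0.4449 0.0937 0.06  ] [ 0.4327 -0.0238  0.06  ] [0.4388 0.035  0.06  ] 0.11805872424991838
pin [0.6124 0.1041 0.06  ] [ 0.5987 -0.074   0.06  ] [0.6055 0.0151 0.06  ]
block [0.5274 0.3005 0.02  ]
large [ 0.4911 -0.2844  0.02  ]
y1 [0.4002 0.2706 0.02  ]
pot [0.6682 0.3183 0.05  ]
jar [0.694  0.4449 0.08  ]
basefrontL [0.4808 0.1349 0.02  ] frontR [ 0.4587 -0.0653  0.02  ]
hinge tri (array([0.606 , 0.0249, 0.0627]), np.float64(0.009090111257232504))
bartri (array([0.4389, 0.0355, 0.0595]), np.float64(0.00015892249342719971))
((528.9932250976562, 300.5994567871094), (57.77347946166992, 72.97615814208984), 13.903953552246094)
```

Call:
apply_moves(increments=[0.026,-0.03,0,0,0,-0.085,0.026,-0.03,0,0,0,-0.085,0.026,-0.03,0,0,0,-0.085,0.026,-0.03,0,0,0,-0.085,0.026,-0.03,0,0,0,-0.085,0.026,-0.03,0,0,0,-0.085,0.026,-0.03,0,0,0,-0.085,0.026,-0.03,0,0,0,-0.085,0.026,-0.03,0,0,0,-0.085,0.026,-0.03,0,0,0,-0.085,0.026,-0.03,0,0,0,-0.085,0.026,-0.03,0,0,0,-0.085,0,0,0,0,0,0,0,0,0,0,0,0], hand=0.65, force=20)

```text
t: 2.07
eef_pos: [0.516, 0.2683, 0.2381]
ee_rot: [3.141, 0.005, -2.93]
force: [-0.3, 0.9, 0.5]
width: 0.0308
```

```bash
cat >> h.py <<'E'
from scipy.spatial.transform import Rotation as Ro
def wpose():
    s=arm.get_state(); T=np.eye(4); T[:3,:3]=Ro.from_euler('xyz',s['ee_rot']).as_matrix(); T[:3,3]=s['eef_pos']
    return T@np.array(optics.camera_model('wrist')['T_tool_cam'])
def wonz(px,z,T):
    m=optics.camera_model('wrist'); u=np.array([(px[0]-m['cx'])/m['fx'],(px[1]-m['cy'])/m['fy']]); th=np.hypot(*u)
    k=np.sin(th)/th if th>1e-9 else 1
    d=T[:3,:3]@np.array([u[0]*k,-u[1]*k,-np.cos(th)]); return T[:3,3]+d*(z-T[2,3])/d[2]
def wproj(p,T):
    m=optics.camera_model('wrist'); q=(np.linalg.inv(T)@np.r_[p,1])[:3]; v=np.array([q[0],-q[1]]); r=np.hypot(*v); th=np.arctan2(r,-q[2])
    return np.array([m['cx'],m['cy']])+np.array([m['fx'],m['fy']])*v/max(r,1e-9)*th
E
python3 - <<'E'
from h import *
np.set_printoptions(precision=4,suppress=True)
s=arm.get_state(); print(s['eef_pos'],s['ee_rot'],s['width'])
T=wpose(); np.save('T1.npy',T); grab('wrist','w1.png')
for d in finder.landmark_of('wrist','block_center')[:5]: print(d['point'],d['conf'],wonz(d['point'],.01,T))
m=optics.camera_model('wrist');print(m)
E
```

```text
[0.516  0.2683 0.2381] [ 3.1406  0.0045 -2.9304] 0.030837014066044777
[494.4, 142.4] 0.8 [0.2897 0.1742 0.01  ]
[338.1, 286.4] 0.78 [0.4521 0.4221 0.01  ]
[304.8, 194.8] 0.65 [0.5244 0.3007 0.01  ]
[407.7, 194.0] 0.63 [0.3951 0.2715 0.01  ]
{'fx': 309.70691628693146, 'fy': 309.70691628693146, 'cx': 317.3259252045548, 'cy': 196.46741807863225, 'T_tool_cam': array([[ 1.    , -0.0011, -0.0005,  0.0016],
       [-0.0012, -0.9648, -0.2629, -0.0708],
       [-0.0002,  0.2629, -0.9648, -0.1483],
       [ 0.    ,  0.    ,  0.    ,  1.    ]])}
```

View pics/w1.png

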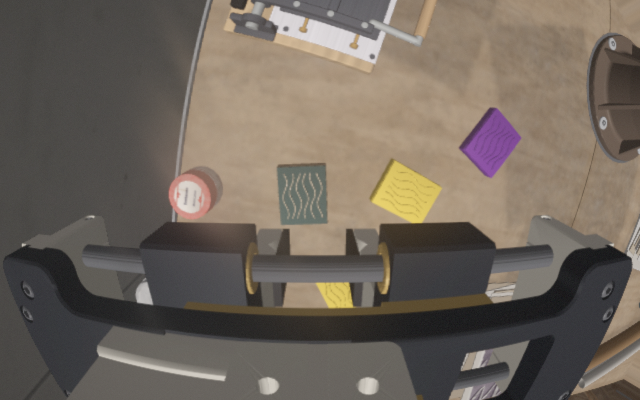

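Wrist view: green small block at (303,194), carved face up; yellow at (407,194) and (340,290), purple at (492,142). Press with gold thumbscrews at the top. Choice confirmed.

Call:
apply_moves(increments=[-0.011,-0.0333,-0.008,0,0,-0.0456,-0.011,-0.0333,-0.008,0,0,-0.0456,-0.011,-0.0333,-0.008,0,0,-0.0456,-0.011,-0.0333,-0.008,0,0,-0.0456,-0.011,-0.0333,-0.008,0,0,-0.0456,-0.011,-0.0333,-0.008,0,0,-0.0456,-0.011,-0.0333,-0.008,0,0,-0.0456,0,0,0,0,0,0,0,0,0,0,0,0])

```text
t: 2.92
eef_pos: [0.4297, 0.0392, 0.1794]
ee_rot: [3.138, 0.007, 3.047]
force: [0.3, 0.6, 0.8]
width: 0.0307
```

```bash
python3 - <<'E'
from h import *
np.set_printoptions(precision=4,suppress=True)
T1=np.load('T1.npy')
P=np.array([wonz(p,.02,T1)[:2] for p in[(277,165),(325,163),(328,223),(281,224)]])
print('block',P.mean(0),P, [np.degrees(np.arctan2(*(P[j]-P[i])[::-1])) for i,j in((0,1),(3,2),(0,3),(1,2))],[np.linalg.norm(P[j]-P[i]) for i,j in((0,1),(3,2),(0,3),(1,2))])
s=arm.get_state(); print(s['eef_pos'],s['ee_rot'],s['width'],s['force'])
T=wpose(); np.save('T2.npy',T); grab('wrist','w2.png')
for n in('bar_grip','press_hinge'):
  for d in finder.landmark_of('wrist',n)[:3]: print(n,d['point'],d['conf'],wonz(d['point'],.06,T))
E
```

```text
block [0.5272 0.2982] [[0.5648 0.2687]
 [0.5089 0.2543]
 [0.4887 0.3278]
 [0.5464 0.3419]] [np.float64(-165.58961331919446), np.float64(-166.2936794111388), np.float64(104.10301044841229), np.float64(105.3743520430735)] [np.float64(0.0577920169840909), np.float64(0.05948412019273921), np.float64(0.0754971599802753), np.float64(0.07623780184689613)]
[0.4297 0.0392 0.1794] [3.1384 0.007  3.0475] 0.03066080522897274 [0.3247 0.6431 0.8419]
bar_grip [311.7, 193.9] 0.91 [0.4339 0.0385 0.06  ]
press_hinge [139.6, 193.1] 0.55 [0.6077 0.0215 0.06  ]
```

View pics/w2.png

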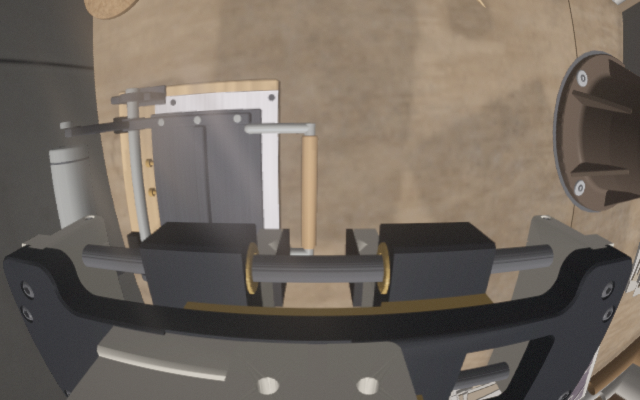

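Wrist view: bar runs from (310,136) to (308,250), pin along (132,100)–(147,235), both almost parallel to image columns.

```bash
python3 - <<'E'
from h import *
np.set_printoptions(precision=4,suppress=True)
T=np.load('T2.npy')
im=cv2.imread('pics/w2.png').astype(int)
# wooden bar: columns by row
rows=range(145,225,8);c=[]
for r in rows:
    seg=im[r,296:324]; m=(seg[:,2]-seg[:,0])
    c.append([r,m.argmax()+296]); 
    print(r,(im[r,298:322]).sum(1)//3)
a=wonz((310,136),.06,T);b=wonz((308.5,250),.06,T);print(a,b,(a+b)/2,np.linalg.norm(a-b),np.arctan2(-(b-a)[0],(b-a)[1]))
a=wonz((132,100),.06,T);b=wonz((147,235),.06,T);print(a,b,(a+b)/2,np.arctan2(-(b-a)[0],(b-a)[1]))
E
```

```text
145 [132 130 126 121 131 143 155 162 166 168 171 173 173 168 163 157 150 143
 132 123 127 129 127 127]
153 [132 130 128 121 132 144 155 163 165 170 172 173 173 170 168 163 155 145
 132 121 132 132 132 132]
161 [133 133 127 116 132 145 155 163 165 169 172 173 173 171 167 162 154 145
 132 123 137 138 138 138]
169 [135 134 126 117 136 146 156 164 168 170 172 174 172 171 167 161 153 145
 128 117 127 128 130 127]
177 [131 131 124 119 135 147 157 163 165 170 174 174 172 168 167 160 151 142
 127 116 126 130 131 131]
185 [130 130 125 120 137 147 157 162 166 169 174 174 172 170 166 159 151 140
 127 119 129 132 133 131]
193 [135 136 131 124 140 149 155 162 166 170 173 174 173 169 163 157 149 137
 126 123 135 135 135 133]
201 [138 138 131 126 141 148 156 162 164 169 173 173 170 169 162 157 145 134
 126 128 135 137 138 136]
209 [134 134 128 121 141 148 155 161 164 167 172 174 170 168 162 155 143 129
 119 122 129 129 131 132]
217 [136 136 130 126 145 148 155 160 163 168 173 173 169 166 161 152 140 126
 124 131 132 132 132 133]
[ 0.4304 -0.013   0.06  ] [0.4424 0.0932 0.06  ] [0.4364 0.0401 0.06  ] 0.10685938423222746 -0.11248805146169145
[ 0.5989 -0.0715  0.06  ] [0.6111 0.0669 0.06  ] [ 0.605  -0.0023  0.06  ] -0.08808710029999202
```

Call:
apply_moves(increments=[0.008,-0.002,-0.02,0,0,-0.013,0,0,-0.021,0,0,0,0,0,-0.021,0,0,0,0,0,-0.021,0,0,0,0,0,-0.021,0,0,0,0,0,-0.018,0,0,0,0,0,0,0,0,0])

```text
t: 3.65
eef_pos: [0.4458, 0.0493, 0.0564]
ee_rot: [3.133, 0.017, 3.052]
force: [-0.0, -0.6, 0.4]
width: 0.0311
```

Call:
apply_moves(increments=[-0.008,-0.012,-0.005,-0.007,0.018,-0.015,0,0,0,0,0,0])

```text
t: 3.82
eef_pos: [0.438, 0.0386, 0.0511]
ee_rot: [-3.14, -0.003, 3.041]
force: [-0.6, -0.3, -0.1]
width: 0.0308
```

Call:
apply_moves(increments=[0,0,0,0,0,0,0,0,0,0,0,0,0,0,0,0,0,0,0,0,0,0,0,0], hand=1, force=20)

```text
t: 4.15
eef_pos: [0.4384, 0.0398, 0.0533]
ee_rot: [-3.141, -0.002, 3.041]
force: [-5.1, 2.5, -2.8]
width: 0.0132
```

Call:
apply_moves(increments=[0.0003,0,0.0103,0,0,0,0.0009,-0.0001,0.0103,0,0,0,0.0015,-0.0002,0.0102,0,0,0,0.0022,-0.0002,0.0101,0,0,0,0.0028,-0.0003,0.0099,0,0,0,0.0033,-0.0004,0.0098,0,0,0,0.0039,-0.0004,0.0095,0,0,0,0.0045,-0.0005,0.0093,0,0,0])

```text
t: 4.82
eef_pos: [0.4595, 0.0375, 0.1387]
ee_rot: [3.139, 0.004, 3.04]
force: [5.4, -2.0, -7.0]
width: 0.0135
```

Call:
apply_moves(increments=[0.0056,-0.0006,0.0086,0,0,0,0.0059,-0.0006,0.0084,0,0,0,0.0064,-0.0007,0.008,0,0,0,0.0068,-0.0007,0.0076,0,0,0,0.0072,-0.0008,0.0072,0,0,0,0.0077,-0.0008,0.0067,0,0,0,0.008,-0.0009,0.0062,0,0,0,0.0084,-0.0009,0.0057,0,0,0])

```text
t: 5.48
eef_pos: [0.5186, 0.0309, 0.2051]
ee_rot: [3.136, 0.006, 3.04]
force: [1.8, -1.1, -3.4]
width: 0.0133
```

Call:
apply_moves(increments=[0.0095,-0.001,0.0046,0,0,0,0.0097,-0.001,0.004,0,0,0,0.01,-0.001,0.0034,0,0,0,0.0102,-0.0011,0.0028,0,0,0,0.0103,-0.0011,0.0022,0,0,0,0.0104,-0.0011,0.0016,0,0,0])

```text
t: 5.98
eef_pos: [0.5855, 0.0231, 0.2296]
ee_rot: [3.136, 0.011, 3.04]
force: [0.5, -0.0, -1.3]
width: 0.0129
```

Call:
apply_moves(increments=[0.008,-0.0009,0.0005,0,0,0,0.007,-0.0008,0.0002,0,0,0,0.006,-0.0006,0,0,0,0,0.005,-0.0005,-0.0003,0,0,0])

```text
t: 6.32
eef_pos: [0.616, 0.0196, 0.2308]
ee_rot: [3.136, 0.013, 3.039]
force: [2.2, -0.2, -1.3]
width: 0.0134
```

Call:
apply_moves(increments=[0.003,-0.0003,-0.0003,0,0,0,0.003,-0.0003,-0.0003,0,0,0])

```text
t: 6.48
eef_pos: [0.6232, 0.0188, 0.2301]
ee_rot: [3.136, 0.013, 3.039]
force: [2.4, -0.7, -0.9]
width: 0.0132
```

Call:
apply_moves(increments=[0.002,-0.0002,-0.0003,0,0,0,0.002,-0.0002,-0.0003,0,0,0,0.001,0,0,0,0,0])

```text
t: 6.73
eef_pos: [0.6245, 0.0187, 0.2299]
ee_rot: [3.137, 0.005, 3.04]
force: [1.2, -1.9, -2.4]
width: 0.0134
```

Call:
apply_moves(increments=[0.002,-0.0002,0,0,0,0,0.002,-0.0002,0,0,0,0,0.002,-0.0002,0,0,0,0])

```text
t: 6.98
eef_pos: [0.6245, 0.0186, 0.2298]
ee_rot: [3.137, -0.005, 3.04]
force: [-8.3, 2.0, 5.3]
width: 0.0134
```

Call:
apply_moves(increments=[0,0,0,0,0,0,0,0,0,0,0,0,0,0,0,0,0,0,0,0,0.005,0,0,0,0,0,0.02,0,0,0,0,0,0.025,0,0,0], hand=0.6)

```text
t: 7.48
eef_pos: [0.6218, 0.0187, 0.2764]
ee_rot: [3.139, -0.013, 3.04]
force: [0.3, -0.8, 0.9]
width: 0.0349
```

Call:
apply_moves(increments=[-0.012,0.001,0.008,0,0,0,-0.025,0.0025,0,0,0,0,-0.035,0.003,0,0,0,0,-0.03,0.003,0,0,0,0,-0.015,0.001,0,0,0,0,0,0,0,0,0,0])

```text
t: 7.98
eef_pos: [0.5034, 0.0287, 0.2909]
ee_rot: [3.137, -0.002, 3.039]
force: [-0.4, -0.3, -0.5]
width: 0.0351
```

```bash
python3 - <<'E'
from h import *
np.set_printoptions(precision=4,suppress=True)
s=arm.get_state(); print(s['eef_pos'],s['ee_rot'],s['width'],s['force'])
T=wpose(); np.save('T3.npy',T); grab('wrist','w3.png'); grab('top','top3.png')
for c in('wrist','top'):
 for n in('side_gauge','end_gauge','press_bed','bar_grip','press_hinge'):
  for d in finder.landmark_of(c,n)[:2]:
   z={'bar_grip':.23,'press_hinge':.06}.get(n,.028)
   print(c,n,d['point'],round(d['conf'],2),wonz(d['point'],z,T) if c=='wrist' else onz('top',d['point'],z))
a=cv2.imread('pics/w3.png')[:300,:];b=cv2.imread('pics/top3.png')[110:230,270:400]
o=np.zeros((600,640,3),np.uint8);o[:300]=a;o[300:,:325]=cv2.resize(b,(325,300),interpolation=2);cv2.imwrite('pics/c3.png',o)
E
```

```text
[0.5034 0.0287 0.2909] [ 3.1367 -0.0024  3.0389] 0.035074327224050926 [-0.4321 -0.3411 -0.549 ]
wrist side_gauge [298.2, 204.2] 0.85 [0.533  0.0792 0.028 ]
wrist end_gauge [255.1, 161.6] 0.66 [0.5845 0.0134 0.028 ]
wrist press_bed [295.3, 168.0] 0.86 [0.5309 0.0282 0.028 ]
wrist bar_grip [162.0, 215.0] 0.88 [0.6221 0.0176 0.23  ]
wrist press_hinge [234.8, 174.1] 0.94 [0.6063 0.0218 0.06  ]
top side_gauge [314.7, 179.5] 0.42 [0.5412 0.0856 0.028 ]
top press_bed [332.7, 179.7] 0.88 [0.5398 0.032  0.028 ]
```

View pics/c3.png

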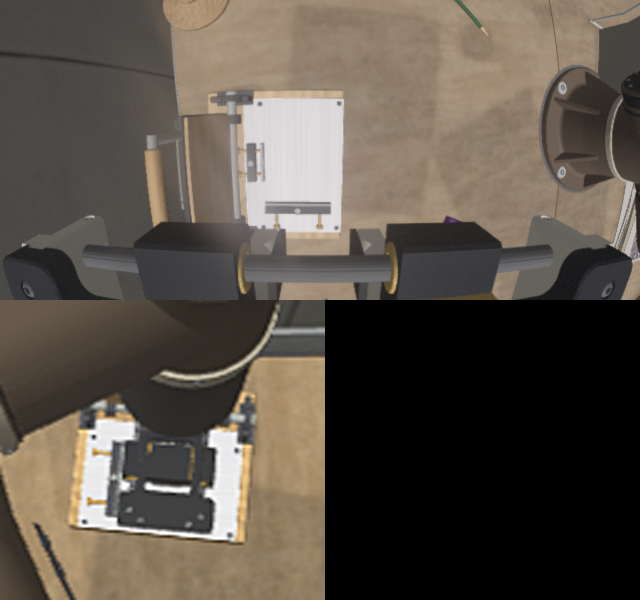

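Platen stands open (bar at wrist (157,185)). The side gauge bar is near (298,207) with its fence edge at about row 203; the end stop is at (252,162) with its fence edge at about column 264.

```bash
cat >> h.py <<'E'
PO=np.array([.607,.020]);PY=-.107
def topress(p): 
    c,s=np.cos(PY),np.sin(PY); d=np.asarray(p)[:2]-PO; return np.array([c*d[0]+s*d[1],-s*d[0]+c*d[1]])
def toworld(p):
    c,s=np.cos(PY),np.sin(PY); return PO+np.array([c*p[0]-s*p[1],s*p[0]+c*p[1]])
E
python3 - <<'E'
from h import *
np.set_printoptions(precision=4,suppress=True)
T=np.load('T3.npy')
for n,p,z in[('bedFL',(339,226),.028),('bedFR',(339,103),.028),('bedRR',(260,103),.028),('sfA',(266,203),.038),('sfB',(330,203),.038),('sbA',(266,213),.039),('ef1',(264,143),.038),('ef2',(264,181),.038),('eb',(247,162),.039),('baseFR',(343,92),.02),('baseFL',(343,237),.02)]:
    w=wonz(p,z,T); print(n,w[:2],topress(w))
a=cv2.imread('pics/w3.png')[130:240,220:350];cv2.imwrite('pics/c3b.png',cv2.resize(a,None,fx=5.5,fy=5.5,interpolation=2))
E
```

```text
bedFL [0.4792 0.1174] [-0.1375  0.0831]
bedFR [ 0.4643 -0.0526] [-0.1341 -0.0874]
bedRR [ 0.5678 -0.0643] [-0.03   -0.0881]
sfA [0.5757 0.0702] [-0.0365  0.0465]
sfB [0.489 0.079] [-0.1236  0.046 ]
sbA [0.5777 0.0841] [-0.036   0.0606]
ef1 [ 0.5671 -0.0111] [-0.0364 -0.0352]
ef2 [0.574  0.0395] [-0.0349  0.0158]
eb [0.5931 0.0111] [-0.0128 -0.0103]
baseFR [ 0.4569 -0.0672] [-0.1399 -0.1027]
baseFL [0.4744 0.1384] [-0.1445  0.1036]
```

View pics/c3b.png

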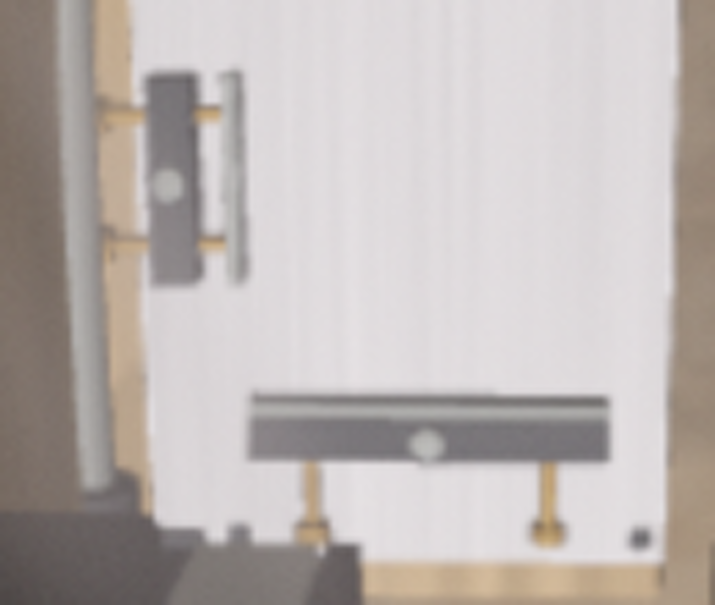

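Call:
apply_moves(increments=[0,0.028,0,0,0,0.04,0,0.034,0,0,0,0.04,0.003,0.034,0,0,0,0.04,0.003,0.034,-0.015,0,0,0.04,0.003,0.034,-0.025,0,0,0.04,0.003,0.032,-0.03,0,0,0.04,0.003,0.03,-0.03,0,0,0.04,0.003,0.022,-0.03,0,0,0.04,0.003,0.013,-0.02,0,0,0.03,0,0,0,0,0,0,0,0,0,0,0,0], hand=0)

```text
t: 9.5
eef_pos: [0.5281, 0.2974, 0.1378]
ee_rot: [3.137, 0.001, -2.881]
force: [0.8, -0.6, 1.0]
width: 0.0873
```

```bash
python3 - <<'E'
from h import *
np.set_printoptions(precision=4,suppress=True)
s=arm.get_state(); print(s['q'],s['eef_pos'],s['ee_rot'],s['width'])
T=wpose(); im=grab('wrist','w4.png')
# green block mask
b=im.astype(int); 
for d in finder.find_in('wrist','block_center')[:4]: print(d)
for p in [(.527,.299,.02)]: print(wproj(np.array(p),T))
m=((b[:,:,1]>b[:,:,0]+4)&(b.sum(2)<300)).astype(np.uint8); m=cv2.morphologyEx(m,cv2.MORPH_CLOSE,np.ones((9,9)))
m=cv2.morphologyEx(m,cv2.MORPH_OPEN,np.ones((9,9)))
cs,_=cv2.findContours(m,0,2)
for k in sorted(cs,key=cv2.contourArea)[-3:]:
    w=np.array([wonz(p[0],.02,T)[:2] for p in k],np.float32)
    print(cv2.contourArea(k),cv2.boundingRect(k),cv2.minAreaRect(w*1000))
E
```

```text
[ 0.833   0.3261 -0.2777 -0.0036 -0.9633 -0.5706] [0.5281 0.2974 0.1378] [ 3.1371  0.0015 -2.8812] 0.08726911803539378
{'box': [515.0, 97.6, 583.8, 186.5], 'conf': 0.96}
{'box': [320.4, 279.2, 381.6, 311.7], 'conf': 0.87}
{'box': [403.9, 156.9, 494.2, 241.4], 'conf': 0.78}
{'box': [282.2, 149.8, 350.3, 237.1], 'conf': 0.74}
[316.3097 195.8492]
4387.5 (284, 156, 65, 79) ((527.3285522460938, 299.5133361816406), (56.767982482910156, 72.29647827148438), 14.519148826599121)
```

Call:
apply_moves(increments=[-0.0005,0.001,-0.02,0,0,-0.009,-0.0005,-0.0005,-0.022,0,0,0,-0.0005,-0.0005,-0.022,0,0,0,0,0,-0.018,0,0,0,0,0,0,0,0,0])

```text
t: 10.02
eef_pos: [0.5317, 0.2964, 0.065]
ee_rot: [3.128, 0.018, -2.898]
force: [-0.0, -0.8, -0.2]
width: 0.0876
```

Call:
apply_moves(increments=[-0.004,0.003,-0.012,-0.017,0.014,0.008,0,0,-0.012,-0.003,0.003,0,-0.0005,0,-0.012,-0.003,0.003,0,0,0,-0.008,-0.002,0.002,0,0,0,0,0,0,0])

```text
t: 10.43
eef_pos: [0.5304, 0.3002, 0.0244]
ee_rot: [-3.139, -0.003, -2.892]
force: [-0.2, 0.4, 0.1]
width: 0.0875
```

Call:
apply_moves(increments=[-0.0025,-0.0005,-0.005,0,0,0,-0.0005,0,-0.004,0,0,0,0,0,0,0,0,0])

```text
t: 10.68
eef_pos: [0.5275, 0.2999, 0.0148]
ee_rot: [-3.139, -0.003, -2.892]
force: [0.1, -1.0, 0.5]
width: 0.0879
```

Call:
apply_moves(increments=[0,0,0,0,0,0,0,0,0,0,0,0,0,0,0,0,0,0,0,0,0,0,0,0], hand=1, force=20)

```text
t: 11.02
eef_pos: [0.5277, 0.3002, 0.0155]
ee_rot: [-3.14, -0.002, -2.891]
force: [-0.3, 0.3, -0.1]
width: 0.0665
```

Call:
apply_moves(increments=[0,0,0,0,0,0,0,0,0,0,0,0,0,0,0,0,0,0,0,0,0.003,0,0,0,0,0,0.02,0,0,0,0,0,0.03,0,0,0,0,0,0.035,0,0,0,0,0,0.035,0,0,0,0,0,0.01,0,0,0,0,0,0,0,0,0])

```text
t: 11.85
eef_pos: [0.5251, 0.2974, 0.153]
ee_rot: [-3.136, -0.007, -2.892]
force: [-0.5, -0.1, -0.9]
width: 0.0597
```

Call:
apply_moves(increments=[-0.004,0,0,0,0,-0.12,-0.004,0,0,0,0,-0.12,-0.004,0,0,0,0,-0.12,-0.004,0,0,0,0,-0.12,-0.004,-0.01,0,0,0,-0.12,0,-0.015,0,0,0,-0.12,0,-0.025,0,0,0,-0.12,0,-0.025,0,0,0,-0.12,0,-0.025,0,0,0,-0.12,0,-0.025,0,0,0,-0.12,0,-0.025,0,0,0,-0.12,0,-0.025,0,0,0,-0.12,0,-0.025,0,0,0,-0.12,0.003,-0.025,0,0,0,-0.12,0.003,-0.025,0,0,0,-0.12,0.003,-0.015,0,0,0,-0.12,0.003,-0.01,0,0,0,0,0,0,0,0,0,0])

```text
t: 13.35
eef_pos: [0.5048, 0.0069, 0.1361]
ee_rot: [-3.116, -0.006, 1.384]
force: [-0.4, 0.0, -0.9]
width: 0.0599
```

Call:
apply_moves(increments=[0.0155,0.004,0,-0.01,-0.024,0.08,0,0,-0.015,0,0,0,0,0,-0.02,0,0,0,0,0,-0.02,0,0,0,0,0,-0.01,0,0,0,0,0,0,0,0,0])

```text
t: 13.85
eef_pos: [0.5186, 0.0112, 0.0654]
ee_rot: [-3.14, 0.001, 1.468]
force: [0.2, -0.3, -0.6]
width: 0.0597
```

Call:
apply_moves(increments=[0.001,0,-0.01,0,0,-0.004,0.001,0,-0.006,0,0,0,0,0,-0.003,0,0,0,0,0,0,0,0,0])

```text
t: 14.18
eef_pos: [0.5197, 0.0122, 0.0448]
ee_rot: [-3.138, 0.003, 1.466]
force: [0.1, -0.5, -2.4]
width: 0.0599
```

Call:
apply_moves(increments=[0,0,-0.0015,0,0,0,0,0,0,0,0,0])

```text
t: 14.35
eef_pos: [0.5203, 0.0125, 0.0442]
ee_rot: [-3.139, 0.002, 1.467]
force: [1.0, -0.8, -1.1]
width: 0.0595
```

Call:
apply_moves(increments=[0,0,-0.002,0,0,0,0,0,0,0,0,0])

```text
t: 14.52
eef_pos: [0.5211, 0.0128, 0.0442]
ee_rot: [-3.141, 0.002, 1.468]
force: [0.1, 0.3, -0.7]
width: 0.0597
```

Call:
apply_moves(increments=[0,0,-0.003,0,0,0,0,0,-0.001,0,0,0])

```text
t: 14.68
eef_pos: [0.522, 0.0129, 0.0428]
ee_rot: [3.14, 0.001, 1.469]
force: [-4.2, 0.0, 6.1]
width: 0.06
```

Call:
apply_moves(increments=[0,0,0.0005,0,0,0,0,0,0,0,0,0,0,0,0,0,0,0,0,0,0.01,0,0,0,0,0,0.025,0,0,0,0,0,0.03,0,0,0,0,0,0.03,0,0,0,0,0,0,0,0,0], hand=0.18)

```text
t: 15.35
eef_pos: [0.5213, 0.0122, 0.1434]
ee_rot: [3.141, 0.003, 1.469]
force: [1.0, 1.0, 0.4]
width: 0.0717
```

```bash
python3 - <<'E'
from h import *
np.set_printoptions(precision=4,suppress=True)
s=arm.get_state(); print(s['eef_pos'],s['ee_rot'],s['width'])
T=wpose(); np.save('T5.npy',T); grab('wrist','w5.png')
E
```

```text
[0.5213 0.0122 0.1434] [3.1413 0.0029 1.4691] 0.07169880140043233
```

View pics/w5.png

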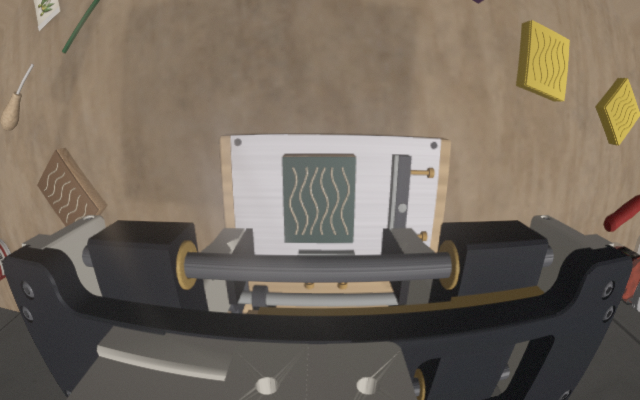

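The block lies face up on the bed at (319,198), with its right edge at column 355 and the side fence at about column 392.

```bash
python3 - <<'E'
from h import *
np.set_printoptions(precision=4,suppress=True)
T=np.load('T5.npy')
P=np.array([wonz(p,.048,T)[:2] for p in[(283,154),(355,154),(354,243),(285,243)]])
print(P,P.mean(0),topress(P.mean(0)))
for n,p,z in[('sf1',(392,158),.038),('sf2',(391,225),.038),('bedFL',(433,143),.028),('bedFR',(238,141),.028),('efface',(325,250),.038)]: w=wonz(p,z,T);print(n,w[:2],topress(w))
print([toworld(p) for p in[(-.085,-.085),(-.085,-.074),(-.073,.017),(-.14,.017)]])
E
```

```text
[[ 0.478  -0.0116]
 [ 0.4837  0.0453]
 [ 0.56    0.0393]
 [ 0.5541 -0.0198]] [0.5189 0.0133] [-0.0869 -0.0161]
sf1 [0.4911 0.0775] [-0.1214  0.0448]
sf2 [0.5509 0.0743] [-0.0615  0.048 ]
bedFL [0.4821 0.1188] [-0.1348  0.0849]
bedFR [ 0.4643 -0.0522] [-0.1341 -0.087 ]
efface [0.5687 0.0136] [-0.0374 -0.0105]
[array([ 0.5134, -0.0554]), array([ 0.5146, -0.0445]), array([0.5362, 0.0447]), array([0.4696, 0.0519])]
```

Call:
apply_moves(increments=[-0.003,-0.021,0,0,0,-0.005,-0.003,-0.021,0,0,0,0,-0.002,-0.019,0,0,0,0,0,0,-0.02,0,0,0,0,0,-0.025,0,0,0,0,0,-0.025,0,0,0,0,0,-0.01,0,0,0,0,0,0,0,0,0], hand=1)

```text
t: 16.07
eef_pos: [0.5123, -0.0514, 0.0614]
ee_rot: [3.137, -0.0, 1.463]
force: [0.3, -0.7, -0.1]
width: 0.0237
```

Call:
apply_moves(increments=[0.001,0.001,-0.01,0,0,0,0,0,-0.007,0,0,0,0,0,0,0,0,0,0,0,0,0,0,0])

```text
t: 16.4
eef_pos: [0.513, -0.0506, 0.0441]
ee_rot: [3.138, 0.001, 1.463]
force: [-0.2, -0.2, 0.7]
width: 0.0016
```

Call:
apply_moves(increments=[0.0004,0.0038,0,0,0,0,0.0004,0.0038,0,0,0,0,0.0004,0.0038,0,0,0,0,0.0004,0.0038,0,0,0,0,0.0004,0.0038,0,0,0,0,0.0004,0.0038,0,0,0,0,0.0004,0.0038,0,0,0,0,0.0004,0.0038,0,0,0,0])

```text
t: 17.07
eef_pos: [0.5179, -0.0168, 0.0473]
ee_rot: [3.134, -0.001, 1.464]
force: [1.0, -1.2, 0.5]
width: 0.0002
```

Call:
apply_moves(increments=[0.0002,0.002,-0.003,0,0,0,0.0002,0.002,0,0,0,0,0.0002,0.002,0,0,0,0])

```text
t: 17.32
eef_pos: [0.5187, -0.0097, 0.0441]
ee_rot: [3.134, -0.001, 1.465]
force: [-0.2, -2.1, 1.3]
width: 0.0005
```

Call:
apply_moves(increments=[0.0002,0.0015,0,0,0,0,0.0001,0.001,0,0,0,0])

```text
t: 17.48
eef_pos: [0.519, -0.007, 0.044]
ee_rot: [3.134, -0.0, 1.465]
force: [0.2, -2.5, 2.2]
width: 0.0002
```

Call:
apply_moves(increments=[0.0001,0.001,0,0,0,0,0.0001,0.001,0,0,0,0])

```text
t: 17.65
eef_pos: [0.5192, -0.005, 0.044]
ee_rot: [3.134, -0.0, 1.465]
force: [-0.1, -0.7, 0.2]
width: 0.0006
```

Call:
apply_moves(increments=[0.0001,0.001,0,0,0,0])

```text
t: 17.73
eef_pos: [0.5192, -0.004, 0.044]
ee_rot: [3.134, -0.0, 1.464]
force: [-0.3, -1.8, 0.1]
width: 0.0005
```

Call:
apply_moves(increments=[0.0001,0.001,0,0,0,0])

```text
t: 17.82
eef_pos: [0.5193, -0.0029, 0.044]
ee_rot: [3.134, -0.0, 1.464]
force: [0.0, -1.2, 0.4]
width: 0.0001
```

Call:
apply_moves(increments=[0.0001,0.001,0,0,0,0])

```text
t: 17.9
eef_pos: [0.5194, -0.0019, 0.044]
ee_rot: [3.134, -0.0, 1.464]
force: [-0.6, -0.6, 0.4]
width: 0.0006
```

Call:
apply_moves(increments=[0.0001,0.001,0,0,0,0])

```text
t: 17.98
eef_pos: [0.5195, -0.0008, 0.044]
ee_rot: [3.134, -0.0, 1.464]
force: [0.3, -1.2, 0.9]
width: 0.0005
```

Call:
apply_moves(increments=[0.0001,0.001,0,0,0,0])

```text
t: 18.07
eef_pos: [0.5193, -0.0001, 0.044]
ee_rot: [3.135, 0.0, 1.464]
force: [1.3, -10.0, 2.6]
width: 0.0005
```

Call:
apply_moves(increments=[0.0001,0.001,0,0,0,0])

```text
t: 18.15
eef_pos: [0.5192, -0.0, 0.0441]
ee_rot: [3.136, 0.002, 1.464]
force: [3.3, -13.2, 1.0]
width: 0.0005
```

Call:
apply_moves(increments=[0.0001,0.001,0,0,0,0])

```text
t: 18.23
eef_pos: [0.5193, -0.0001, 0.0442]
ee_rot: [3.136, 0.004, 1.464]
force: [1.8, -10.4, 1.1]
width: 0.0003
```

Call:
apply_moves(increments=[-0.0005,-0.005,0,0,0,0,-0.0005,-0.005,0,0.005,0,0,0,0,0.02,0,0,0,0,0,0.03,0,0,0,-0.018,0.02,0,0,0,0,-0.018,0.022,0,0,0,0,-0.016,0.02,0,0,0,0,0,0,0,0,0,0])

```text
t: 18.9
eef_pos: [0.4648, 0.0517, 0.0953]
ee_rot: [3.137, -0.007, 1.459]
force: [-0.7, -1.4, 0.2]
width: 0.0006
```

```bash
python3 - <<'E'
from h import *
np.set_printoptions(precision=4,suppress=True)
s=arm.get_state(); print(s['eef_pos'],s['ee_rot'],topress(s['eef_pos']),s['force'])
T=wpose(); np.save('T6.npy',T); grab('wrist','w6.png')
im=cv2.imread('pics/w6.png'); p=wproj(np.r_[toworld((-.085,.018)),.048],T); print(p)
E
```

```text
[0.4648 0.0517 0.0953] [ 3.1374 -0.0065  1.4592] [-0.1448  0.0163] [-0.6838 -1.3987  0.2182]
[320.0256 297.4837]
```

View pics/w6.png

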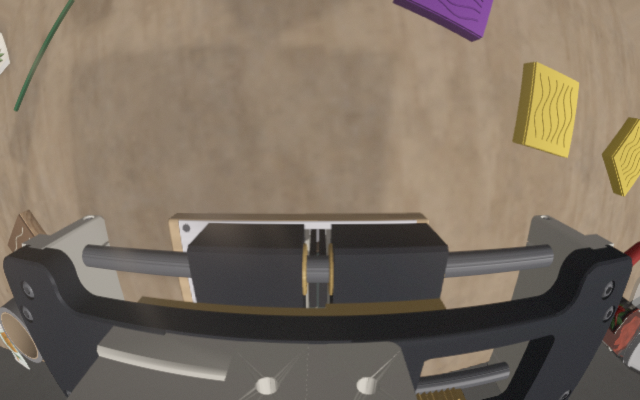

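The wrist view shows only the empty bed front and the fingertips at (318,240); the block is hidden behind the gripper. Descending in front of it.

Call:
apply_moves(increments=[0,0.0005,-0.02,0,0,0.004,0,0,-0.02,0,0,0,0,0,-0.01,0,0,0,0,0,0,0,0,0])

```text
t: 19.28
eef_pos: [0.4685, 0.0525, 0.0457]
ee_rot: [3.131, -0.012, 1.467]
force: [-0.0, -0.1, -0.2]
width: 0.0005
```

Call:
apply_moves(increments=[0.002,-0.0002,-0.0015,-0.011,0.011,-0.002,0.002,-0.0002,0,0,0,0,0.002,-0.0002,0,0,0,0,0.002,-0.0002,0,0,0,0])

```text
t: 19.62
eef_pos: [0.4783, 0.0507, 0.0448]
ee_rot: [-3.141, 0.002, 1.464]
force: [-1.1, -0.3, 0.2]
width: 0.0007
```

Call:
apply_moves(increments=[0.002,-0.0002,0,0,0,0,0.002,-0.0002,0,0,0,0])

```text
t: 19.78
eef_pos: [0.4831, 0.0502, 0.0455]
ee_rot: [-3.141, 0.001, 1.464]
force: [0.1, -0.9, -0.7]
width: 0.0004
```

Call:
apply_moves(increments=[0.001,-0.0001,-0.001,0,0,0,0.001,-0.0001,0,0,0,0])

```text
t: 19.95
eef_pos: [0.4856, 0.05, 0.0449]
ee_rot: [3.141, 0.001, 1.463]
force: [-1.0, 0.6, 0.6]
width: 0.0001
```

Call:
apply_moves(increments=[0.001,-0.0001,0,0,0,0])

```text
t: 20.03
eef_pos: [0.4868, 0.0499, 0.045]
ee_rot: [3.141, 0.001, 1.463]
force: [-0.4, 0.4, -0.2]
width: 0.0006
```

Call:
apply_moves(increments=[0.001,-0.0001,0,0,0,0])

```text
t: 20.12
eef_pos: [0.4879, 0.0497, 0.045]
ee_rot: [3.141, 0.001, 1.464]
force: [-0.5, 1.0, -0.5]
width: 0.0004
```

Call:
apply_moves(increments=[0.001,-0.0001,0,0,0,0])

```text
t: 20.2
eef_pos: [0.4889, 0.0497, 0.0451]
ee_rot: [3.141, 0.001, 1.464]
force: [-0.7, -0.5, -0.2]
width: 0.0005
```

Call:
apply_moves(increments=[0.001,-0.0001,0,0,0,0])

```text
t: 20.28
eef_pos: [0.4899, 0.0495, 0.045]
ee_rot: [3.141, 0.001, 1.464]
force: [-0.4, 0.2, -0.0]
width: 0.0007
```

Call:
apply_moves(increments=[0.001,-0.0001,0,0,0,0])

```text
t: 20.37
eef_pos: [0.4906, 0.0494, 0.045]
ee_rot: [-3.141, 0.001, 1.463]
force: [-6.6, 3.6, 4.4]
width: 0.0006
```

Call:
apply_moves(increments=[0.001,-0.0001,0,0,0,0])

```text
t: 20.45
eef_pos: [0.4906, 0.0492, 0.0448]
ee_rot: [-3.14, 0.001, 1.463]
force: [-7.4, 5.0, 5.4]
width: 0.0006
```

Call:
apply_moves(increments=[0.001,-0.0001,0,0,0,0])

```text
t: 20.53
eef_pos: [0.4905, 0.0491, 0.0447]
ee_rot: [-3.138, 0.002, 1.463]
force: [-5.6, 4.2, 4.3]
width: 0.0002
```

Call:
apply_moves(increments=[0.0014,0.0002,0,0,0,0,0.0014,0.0002,0,0,0,0])

```text
t: 20.7
eef_pos: [0.4906, 0.049, 0.0444]
ee_rot: [-3.133, 0.003, 1.462]
force: [-6.7, 3.0, 5.5]
width: 0.0004
```

Call:
apply_moves(increments=[0.0015,0.0003,0,0,0,0,0.0015,0.0002,0,0,0,0])

```text
t: 20.87
eef_pos: [0.4905, 0.0489, 0.0441]
ee_rot: [-3.128, 0.005, 1.461]
force: [-7.0, 2.4, 4.9]
width: 0.0004
```

Call:
apply_moves(increments=[0.0017,0.0004,0,-0.001,-0.008,0.001])

```text
t: 20.95
eef_pos: [0.4905, 0.0489, 0.0438]
ee_rot: [-3.133, 0.006, 1.462]
force: [-8.0, 2.4, 6.5]
width: 0.0002
```

Call:
apply_moves(increments=[0.002,0.0004,0,0,-0.003,0])

```text
t: 21.03
eef_pos: [0.4905, 0.0488, 0.0436]
ee_rot: [-3.133, 0.007, 1.461]
force: [-9.5, 3.0, 7.1]
width: 0.0007
```

Call:
apply_moves(increments=[0.0022,0.0004,0.0004,0,-0.003,0,0.0022,0.0004,0.0004,0,-0.003,0])

```text
t: 21.2
eef_pos: [0.4905, 0.0488, 0.0436]
ee_rot: [-3.131, 0.009, 1.46]
force: [-8.5, 4.2, 5.4]
width: 0.0003
```

Call:
apply_moves(increments=[-0.004,0.0004,0,0,0,0,-0.005,0.0005,0,0,0,0,-0.003,0,0.015,0,0,0,0,0,0.03,0,0,0,0,0,0.035,0,0,0,0,0,0.035,0,0,0,0,0,0,0,0,0])

```text
t: 21.78
eef_pos: [0.4754, 0.0488, 0.1616]
ee_rot: [-3.129, 0.012, 1.461]
force: [1.2, 0.0, 0.4]
width: 0.0009
```

```bash
python3 - <<'E'
from h import *
np.set_printoptions(precision=4,suppress=True)
s=arm.get_state(); print(s['eef_pos'],s['ee_rot'],topress(s['eef_pos']),s['force'])
T=wpose()
for p in[(-.073,.017,.048),(-.03,.017,.04)]: print(wproj(np.r_[toworld(p[:2]),p[2]],T))
E
```

```text
[0.4754 0.0488 0.1616] [-3.1288  0.0124  1.4611] [-0.1339  0.0146] [1.1693 0.0221 0.377 ]
[322.0032 261.4158]
[321.7988 295.0302]
```

Call:
apply_moves(increments=[0,0,0.035,0,-0.013,0,0,0,0.035,0,0,0,0,0,0.035,0,0,0,0.02,0,0.025,0,0,0,0.025,0,0,0,0,0,0.02,0,0,0,0,0,0,0,0,0,0,0])

```text
t: 22.37
eef_pos: [0.5416, 0.0486, 0.3045]
ee_rot: [3.126, 0.004, 1.462]
force: [0.5, 0.3, 0.5]
width: 0.0005
```

```bash
python3 - <<'E'
from h import *
np.set_printoptions(precision=4,suppress=True)
s=arm.get_state(); print(s['eef_pos'],s['ee_rot'])
T=wpose(); np.save('T7.npy',T); grab('wrist','w7.png')
u,v=wproj(np.r_[toworld((-.073,.017)),.048],T).astype(int);print(u,v)
a=cv2.imread('pics/w7.png')[v-55:v+55,u-65:u+65];cv2.imwrite('pics/w7c.png',cv2.resize(a,None,fx=5.4,fy=5.4,interpolation=2))
E
```

```text
[0.5416 0.0486 0.3045] [3.1264 0.0039 1.4624]
315 162
```

View pics/w7c.png

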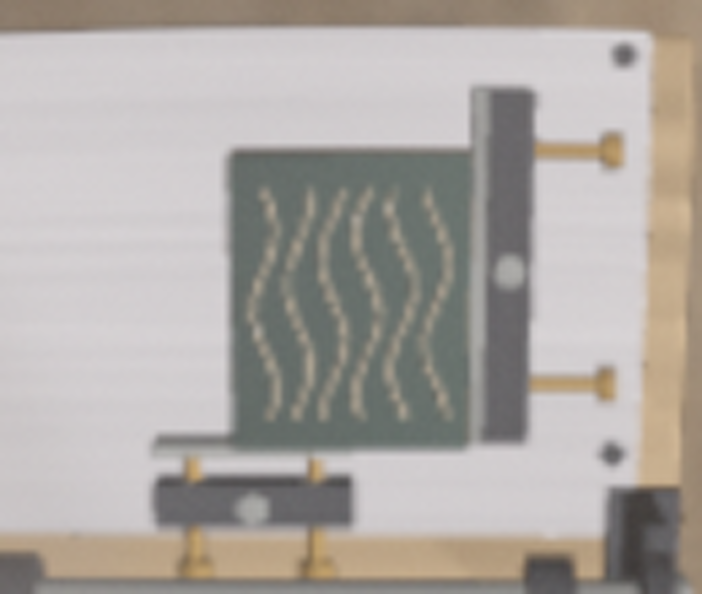

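The block sits at crop (350,300), flush with the side fence (column 472) and the end fence (row 443), no visible gap. The end push dragged slightly in −y, so I'll confirm both contacts once more in the same order.

Call:
apply_moves(increments=[-0.005,-0.03,0,0.002,0.015,0,-0.005,-0.03,0,0,0,0,-0.002,-0.003,-0.03,0,0,0,0,0,-0.035,0,0,0,0,0,-0.035,0,0,0,0,0,-0.035,0,0,0,0,0,-0.035,0,0,0,0,0,-0.03,0,0,0,0,0,-0.015,0,0,0,0,0,0,0,0,0])

```text
t: 23.25
eef_pos: [0.5197, -0.0181, 0.0823]
ee_rot: [3.136, 0.001, 1.461]
force: [-0.2, -1.0, 0.1]
width: 0.0006
```

Call:
apply_moves(increments=[0.01,0,-0.01,0,0,0,0,0.001,-0.015,0,0,0,0,0.001,-0.011,0,0,0,0,0,0,0,0,0])

```text
t: 23.58
eef_pos: [0.5289, -0.0157, 0.0475]
ee_rot: [3.135, 0.001, 1.462]
force: [0.3, -0.4, -0.1]
width: 0.0006
```

Call:
apply_moves(increments=[0.0002,0.0022,-0.003,0,0,0,0.0002,0.0022,0,0,0,0,0.0002,0.0022,0,0,0,0,0.0002,0.0018,0,0,0,0,0.0001,0.001,0,0,0,0])

```text
t: 24.0
eef_pos: [0.5313, -0.0047, 0.049]
ee_rot: [3.13, -0.0, 1.463]
force: [0.9, 0.2, -0.7]
width: 0.0007
```

Call:
apply_moves(increments=[0.0001,0.001,0,0,0,0,0.0001,0.001,0,0,0,0])

```text
t: 24.17
eef_pos: [0.5321, -0.0021, 0.0501]
ee_rot: [3.128, -0.001, 1.464]
force: [0.8, 0.1, -0.9]
width: 0.0006
```

Call:
apply_moves(increments=[0.0001,0.001,0,0,0,0])

```text
t: 24.25
eef_pos: [0.532, -0.0014, 0.0503]
ee_rot: [3.129, -0.001, 1.464]
force: [1.6, -10.0, 0.5]
width: 0.0004
```

Call:
apply_moves(increments=[0.0001,0.001,0,0,0,0])

```text
t: 24.33
eef_pos: [0.532, -0.0014, 0.0505]
ee_rot: [3.129, 0.001, 1.464]
force: [1.7, -11.1, 1.6]
width: 0.0003
```

Call:
apply_moves(increments=[-0.0005,-0.005,0,0,0,0,-0.0005,-0.005,0,0.001,0.01,0,0,0,0.02,0,0,0,0,0,0.025,0,0,0,-0.018,0.02,0,0,0,0,-0.018,0.022,0,0,0,0,-0.016,0.02,0,0,0,0,0,0,0,0,0,0])

```text
t: 25.0
eef_pos: [0.4774, 0.0492, 0.0967]
ee_rot: [-3.139, -0.0, 1.459]
force: [-0.5, 0.4, -0.0]
width: 0.0007
```

Call:
apply_moves(increments=[-0.002,0.001,-0.02,0,0,0.004,-0.001,0.0005,-0.02,0,0,0,-0.001,0,-0.01,0,0,0,0,0,0,0,0,0])

```text
t: 25.33
eef_pos: [0.4745, 0.0523, 0.0473]
ee_rot: [3.141, -0.004, 1.467]
force: [0.3, 0.1, 0.7]
width: 0.0002
```

Call:
apply_moves(increments=[0.001,0,-0.001,0,0,0,0.001,-0.0001,-0.0005,0,0,0])

```text
t: 25.5
eef_pos: [0.4767, 0.0517, 0.0458]
ee_rot: [-3.141, -0.004, 1.466]
force: [-0.4, -0.3, -0.7]
width: 0.0006
```

Call:
apply_moves(increments=[0.0018,-0.0002,-0.0003,0,0,0,0.0018,-0.0002,-0.0003,0,0,0,0.0018,-0.0002,-0.0003,0,0,0,0.0018,-0.0001,-0.0003,0,0,0,0.0012,0,0,0,0,0,0.001,0,0,0,0,0])

```text
t: 26.0
eef_pos: [0.4896, 0.0511, 0.0469]
ee_rot: [3.138, -0.006, 1.466]
force: [-0.3, -0.7, 0.1]
width: 0.0003
```

Call:
apply_moves(increments=[0.001,0,0,0,0,0])

```text
t: 26.08
eef_pos: [0.4907, 0.0511, 0.0471]
ee_rot: [3.138, -0.006, 1.466]
force: [-0.7, 0.4, 0.8]
width: 0.0004
```

Call:
apply_moves(increments=[0.001,0.0001,0,0,0,0])

```text
t: 26.17
eef_pos: [0.4908, 0.051, 0.0469]
ee_rot: [3.14, -0.006, 1.465]
force: [-8.1, 2.9, 5.8]
width: 0.0005
```

Call:
apply_moves(increments=[0.001,0.0002,0,0,0,0])

```text
t: 26.25
eef_pos: [0.4908, 0.0509, 0.0468]
ee_rot: [-3.141, -0.005, 1.465]
force: [-4.0, 0.9, 2.5]
width: 0.0006
```

Call:
apply_moves(increments=[0.0018,0.0008,0.0003,0,-0.002,0])

```text
t: 26.33
eef_pos: [0.4908, 0.051, 0.0467]
ee_rot: [-3.14, -0.004, 1.464]
force: [-6.9, -1.2, 5.0]
width: 0.0003
```

Call:
apply_moves(increments=[0.0021,0.0008,0.0004,0,-0.003,0])

```text
t: 26.42
eef_pos: [0.4909, 0.051, 0.0466]
ee_rot: [-3.139, -0.002, 1.463]
force: [-8.1, 0.6, 6.5]
width: 0.0003
```

Call:
apply_moves(increments=[0.0023,0.0006,0.0006,0,-0.004,0,0.0023,0.0006,0.0006,0,-0.004,0])

```text
t: 26.58
eef_pos: [0.4909, 0.0509, 0.0467]
ee_rot: [-3.139, 0.0, 1.461]
force: [-8.1, 1.9, 2.8]
width: 0.0005
```

Call:
apply_moves(increments=[0.0028,0.0008,0.0004,0,-0.004,0,0.0028,0.0008,0.0004,0,-0.004,0])

```text
t: 26.75
eef_pos: [0.4909, 0.051, 0.0464]
ee_rot: [-3.138, 0.003, 1.46]
force: [-10.9, 2.8, 9.2]
width: 0.0002
```

Call:
apply_moves(increments=[-0.004,0.0004,0,0,0,0,-0.006,0.0006,0,0,0,0,-0.004,0,0.015,0,0,0,0,0,0.03,0,0,0,0,0,0.035,0,0,0,0,0,0.035,0,0,0,0,0,0.035,0,0,0,0,0,0.035,0,0,0,0,0,0.035,0,0,0,0.02,0,0,0,0,0,0.025,0,0,0,0,0,0.02,0,0,0,0,0,0,0,0,0,0,0])

```text
t: 27.83
eef_pos: [0.5387, 0.0508, 0.2811]
ee_rot: [3.134, -0.001, 1.463]
force: [0.7, -0.9, 0.3]
width: 0.0008
```

```bash
python3 - <<'E'
from h import *
np.set_printoptions(precision=4,suppress=True)
s=arm.get_state(); print(s['eef_pos'],s['ee_rot'],s['force'])
T=wpose(); np.save('T8.npy',T); grab('wrist','w8.png')
u,v=wproj(np.r_[toworld((-.06,.01)),.048],T).astype(int);print(u,v)
a=cv2.imread('pics/w8.png')[max(v-65,0):v+65,u-80:u+80];cv2.imwrite('pics/w8c.png',cv2.resize(a,None,fx=4.5,fy=4.5,interpolation=2))
E
```

```text
[0.5387 0.0508 0.2811] [ 3.1341 -0.0005  1.4627] [ 0.7059 -0.9415  0.3097]
307 179
```

View pics/w8c.png

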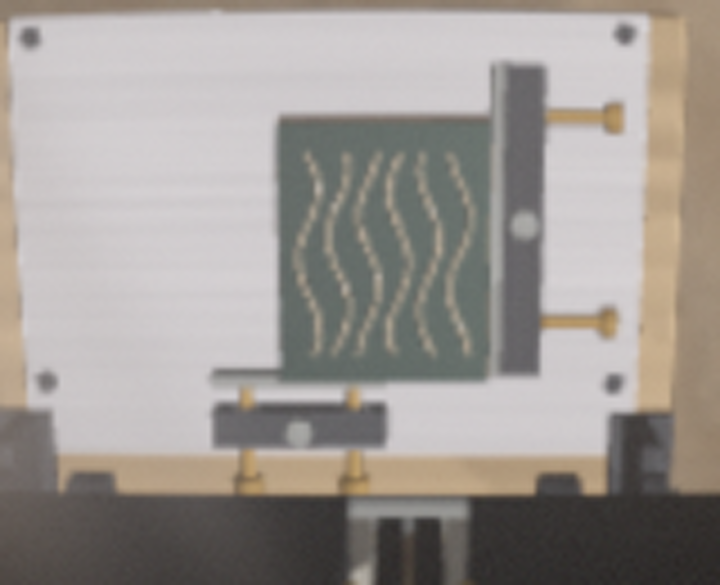

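Block at crop (385,248), flush with the side fence (column 492) and the end fence (row 375), aligned with both. I'll retreat, confirm the platen is still open, and hand in.

Call:
apply_moves(increments=[-0.02,0.01,0.01,0,0,0,-0.025,0.025,0.01,0,0,0,-0.02,0.03,0,0,0,0,0,0.035,0,0,0,0,0,0.035,0,0,0,0,0,0.03,0,0,0,0,0,0,0,0,0,0,0,0,0,0,0,0])

```text
t: 28.55
eef_pos: [0.4632, 0.2195, 0.2997]
ee_rot: [3.136, -0.002, 1.458]
force: [-0.4, -0.5, -0.1]
width: 0.0006
```

```bash
python3 - <<'E'
from h import *
grab('scene','s9.png')
d=finder.landmark_of('scene','bar_grip')[:2]; print(d)
print('open expect',proj('scene',np.array([.6245,.0187,.231])),'shut',proj('scene',np.array([.438,.037,.06])))
s=arm.get_state(); print(s['eef_pos'],s['qd'],s['t'])
print(arm.job_done())
E
```

```text
[{'point': [374.6, 146.1], 'conf': 0.57}]
open expect [373.41152599 144.52565259] shut [322.3989591  211.76431435]
[0.46355305 0.2184064  0.29976747] [-0.02292136 -0.00269183  0.00018161  0.00185489 -0.00326358  0.00528353] 28.65
the job is handed in; nothing more can be done
None
```

The press is ready for inking and I handed the job in at about 28.7 s of the 72 s allowed.

- **Platen:** I swung it up by the front bar, held in the gripper the whole way until it met its pads, then let go. After I backed away, the last scene check found the bar where the open position puts it, within 2 px.
- **Block:** I laid the small green block face up on the bed, long side front to back. I pressed it against the side fence (readings 10–13 N), then slid it along and pressed it against the end fence (about 9.5 N).
- **Second press:** The end push had dragged the finger slightly away from the side fence. I repeated both presses in the same order, with readings of about 11 N at each fence. Both contacts came at the same place to about 0.1 mm, so the block had stayed snug.
- **Last checks:** The last close view of the bed shows the block flush with both fences, with no visible gap. The robot touches nothing.

Two things did not line up or were not checked:
- **Fence position:** The side fence by feel came out about 5 mm off the camera estimate. I put this down to the closed fingers being narrower than I assumed.
- **End pushes:** These also showed 3–9 N of upward force on the tool. The highest total reading was about 14.5 N, under the 18 N limit, but I only saw force readings at the end of each move call.

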